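# Gauge the blind bore, fit the matching support post

### The job

Lower the depth rod into the jig block's blind bore and feel gently for the bottom, then stand the rod back in its own hole in the stand. From the depth you felt, choose the one loose post that will come up level with the block's fixed post, and stand it on the bottom of the bore. Take out that post only (no trying of others), and leave the pot, the jar and the ring gauge alone.

Things in the scene. Friction and masses are not known exactly. Their poses are not given: they have to be found in the camera images.
- jig_block: aluminium jig block, 60 x 130 x 48 mm (its x, y, z), fixed to the bench; origin at the centre of its underside. In its top face, on its long middle line, are a blind bore 35 mm to +y of the centre and a fixed steel post (14 mm across, 38 mm tall above the face, with a 24 mm collar 3 mm high) 35 mm to -y of it.
- bore_mouth (a point): centre of the bore's mouth, in the block's top face (z = 48 mm). The bore is round, vertical, 15.5 mm across, with a flat rigid floor. Its depth is 22, 30 or 38 mm, different from run to run and not to be seen: it has to be felt.
- fixed_post_top (a point): centre of the top of the fixed post, 38 mm above the block's top face
- stand: wooden stand, 50 x 205 x 26 mm (its x, y, z), fixed to the bench; origin at the centre of its underside. Four holes in a row along its y, at -78, -33, +12 mm (the three posts, in any order) and +78 mm (the depth rod), each 16 mm across and 20 mm deep (floor 6 mm above the bench).
- rod_place (a point): centre of the mouth of the depth rod's own hole in the stand (26 mm above the bench), z up
- rod_mid (a point): depth rod, half-way up its 90 mm; z points up along it. It stands upright in the stand at the start. Lower 58 mm: steel shank 14 mm across with a ring line every 10 mm and a bevelled flat foot; upper 32 mm: ribbed brass grip 20 mm across. 0.15 kg (+-20 %).
- rod_tip (a point): centre of the depth rod's foot, 45 mm below rod_mid
- rod_grip (a point): middle of the depth rod's brass grip, 29 mm above rod_mid (16 mm below its top): the place to hold it
- rod_shank: the depth rod's steel shank, 14 mm across, 58 mm long; origin at the centre of its foot
- post_short_mid (a point): the short loose post, half-way up: plain steel, 14 mm across, 60 mm long, bevelled foot, a fine groove just below the top, 80 g; stands upright in the stand, z up. Standing on the floor of a 22 mm bore it rises 38 mm above the face. To fit it, hold it within about 15 mm of its top.
- post_short_top (a point): centre of the short post's top, 30 mm above its middle
- post_middle_mid (a point): the middle loose post, half-way up: plain steel, 14 mm across, 68 mm long, bevelled foot, a fine groove just below the top, 80 g; stands upright in the stand, z up. Standing on the floor of a 30 mm bore it rises 38 mm above the face. To fit it, hold it within about 15 mm of its top.
- post_middle_top (a point): centre of the middle post's top, 34 mm above its middle
- post_long_mid (a point): the long loose post, half-way up: plain steel, 14 mm across, 76 mm long, bevelled foot, a fine groove just below the top, 80 g; stands upright in the stand, z up. Standing on the floor of a 38 mm bore it rises 38 mm above the face. To fit it, hold it within about 15 mm of its top.
- post_long_top (a point): centre of the long post's top, 38 mm above its middle
- wax_pot: bystander: small pale open pot, 55 mm across, 22 mm high; origin under its centre
- jar: bystander: small white jar with a white cap, 28 mm across, 42 mm high; origin under its centre
- gauge: bystander: small white and tan ring gauge, 24 mm across, 14 mm high; origin under its centre
There are look-alikes about, which are no part of the job. Of the things like the part that bears rod_mid, leave any that is pink; of the rest the smaller one is meant.

How it is judged:
By the outcome, as a careful person would: the job done as asked, in the order asked, and still so for the second after the job is handed in, with the robot touching nothing.
It also fails if it takes over 58 s, if anything falls off the work surface, if the arm or the gripper's body presses on something with over 40 N, if the wrist force passes 120 N, or if a joint passes its speed limit or range.

### The arm

A 6-joint arm with a two-finger parallel gripper is mounted at the origin on a cart in front of the work surface, level with it; the furniture and walls round the work are solid. World frame = base frame: x ahead of the robot, y to its left, z up, the work surface at z = 0. Lengths are in m, angles in rad, forces in N, time in s.
With the tool pointing down it reaches from about 0.375 to 0.975 m from the base axis. Payload 3.8 kg.
Tool frame: the origin (TCP) lies midway between the tips of the shut fingers; the grasp point (between the pads) lies 19 mm behind it; z points along the fingers, y is the direction in which the jaws open and shut (so a half turn about z gives the same grasp; the last joint's range is limited). The gripper opens to 85 mm and grips with 20 to 120 N. Pads are 22 mm wide; open, the fingers measure 114 mm over their backs; the gripper's body (76 mm by 85 mm) begins 54 mm behind the grasp point. The pads swing forward as they close: fully open they stand 13 mm farther back than shut.
Start: joints at [0.739, 0.264, 1.604, -0, 1.274, -0.037], TCP at [0.482, 0.473, 0.231] pointing down, gripper open.
Joint ranges: [-2.63, 2.63], [-0.94, 2.18], [0.31, 2.57], [-1.31, 4.45], [0, 2.66], [-2.55, 2.55]. Speed limits (rad/s): [2.57, 2.57, 3.14, 3.14, 3.14, 3.14].

### API

Orientations are given as a rotation vector (axis times angle).
In Python, from workcell import bot gives the robot as it stands.
- The arm moves only by the shell command python3 -m inch 'ROWS' [FORCE]. ROWS is JSON, a list of rows, each an object of numbers: "dx", "dy", "dz": the shift along the tool's x, y, z in m; "ax", "ay", "az": the turn, a rotation vector about the tool's x, y, z in degrees; "fingers": the opening, from -1 (shut) to 1 (fully open). A call has 1 to 20 rows; each row is the pose to reach, as a shift and turn from the pose measured when the call began, along the tool's axes at that moment; what a row does not reach only later rows make up. A row lasts 1/8 s, in which the tool goes at most 62.5 mm and 10.7 degrees, less where a joint would pass 70% of its speed; a pose out of reach is approached as far as the arm can. A call with a gripper value outside its range is refused whole. The fingers move at their own pace and stop on an object; FORCE is the grip in N (left out, the last holds). Time passes only in rows, so rows that repeat a pose let the fingers close. It gives the time, the measured TCP pose, the force and the opening at its end, in the units of the state.
- bot.read_state(): the state, without advancing time (a new reading comes with each control period).
- bot.read_camera(name): name is "scene" or "side" or "wrist"; returns (picture, depth): 384x512x3 uint8, blue, green, red; 384x512 float32, m along the optical axis (not along the pixel's ray), 0 where there is no reading.
- bot.get_calibration(name): a dict with "intrinsics" (3x3 intrinsics, pixels), "view" (4x4, takes a point from world to camera coordinates). Camera axes: x right, y down, z forward; pixel columns grow to the right and rows downward; lengths in m; the calibration is good to about 2 mm. A picture is of the moment at which its call begins: read the wrist's pose just before it. get_calibration takes no time and is no camera call; for the wrist camera it gives the pose at the moment of the call.
- bot.finish_job(): hands the job in, once; it reports no verdict.
Trained networks look in the newest picture that a camera, given by its name, has taken for a name from the list of things; names that differ only in an ending like _2 or _b are one class to them, and where a whole thing is asked for, a point or a joint stands for the part that bears it (a point fixed in the world has none). Each returns a list of dicts, best first, with "p" (0 to 1); they miss things now and then, are a little off and sometimes report something else, mostly with a low value. They report only what shows in the picture. A call takes as long as a camera call. They do not tell look-alikes from the thing itself.
- bot.masks_of(camera, thing): "region" (384x512 bool, what is visible of it) and "box" ([left, top, right, bottom] in pixels, round what is visible of it).
The state is a dict: "time": time; "q": joint angles; "joint_vel": joint speeds; "joint_torque": joint torques, N m; "tool_pos": TCP position; "tcp_rot": TCP orientation; "wrist_force": force on the tool from outside, world axes, zero at the start; "torque": the same for the moment, N m; "width": opening from 0.0 (shut) to 1.0 (fully open).
Only numpy, scipy, OpenCV 4.12 (cv2) and the standard library are available. Lean on these libraries where they do the work, as an engineer would, in place of code of your own. Each camera call takes 0.05 s, during which the arm holds its last target. There are 200 camera calls.

## Working session

There is one attempt and no reset: what is moved stays moved. The work goes in short steps, Python scripts to look and compute and a shell command to move; the robot and the scene stay as the last step left them, time stands still between calls to the robot, and variables do not carry over. Pictures are saved under pics/ and viewed, about 8 in all and at most 12, crops included, and the job is handed in when it is done.

```bash
ls; mkdir -p pics; cat > h.py <<'E'
from workcell import bot
import numpy as np, cv2
from scipy.spatial.transform import Rotation as R
def cal(n):
    c=bot.get_calibration(n); return np.array(c["intrinsics"]),np.array(c["view"])
def cloud(n,d):
    K,V=cal(n); v,u=np.mgrid[0:384,0:512]
    P=np.stack([(u-K[0,2])/K[0,0]*d,(v-K[1,2])/K[1,1]*d,d],-1)
    return (P-V[:3,3])@V[:3,:3]
def pix(n,p):
    K,V=cal(n); q=K@(V[:3,:3]@np.asarray(p,float)+V[:3,3]); return q[:2]/q[2]
E
python3 - <<'E'
from h import *
s=bot.read_state(); print(s)
ims=[]
for n in ("scene","side","wrist"):
    im,d=bot.read_camera(n); cv2.imwrite(f"pics/{n}0.png",im); ims.append(im)
    X=cloud(n,d)
    for t in ("jig_block","stand","rod_mid","post_short_mid","post_middle_mid","post_long_mid"):
        for m in bot.masks_of(n,t)[:3]:
            r=m["region"]&(d>0)
            if r.sum()<5: continue
            P=X[r]; print(n,t,round(m["p"],2),np.round(m["box"]),np.round(np.percentile(P,[3,97],axis=0),3).tolist(), np.round(np.median(im[r],axis=0)))
cv2.imwrite("pics/a.png",cv2.resize(ims[0],(800,600)))
cv2.imwrite("pics/b.png",np.hstack([cv2.resize(i,(400,300)) for i in ims[1:]]))
E
```

```text
pics
{'time': 0.0, 'q': array([ 7.39112916e-01,  2.64757262e-01,  1.60538791e+00,  8.30541079e-07,
        1.27369877e+00, -3.68989991e-02]), 'joint_vel': array([-0.00050932, -0.00034992, -0.00127028,  0.0001043 ,  0.00063564,
        0.00019798]), 'joint_torque': array([-2.32499397e-04, -5.15113950e+01, -3.67318797e+01, -2.12507343e-04,
        1.29198306e-02,  7.70836664e-06]), 'tool_pos': array([0.48121104, 0.47229815, 0.22995175]), 'tcp_rot': array([-1.21547658, -2.8959032 ,  0.00320654]), 'wrist_force': array([ 0.74792996, -0.33849574,  0.67723577]), 'torque': array([-0.0062793 ,  0.03056516, -0.01472571]), 'width': 0.9954934792266082}
scene jig_block 0.78 [257. 204. 301. 263.] [[0.393, 0.1, 0.006], [0.473, 0.228, 0.073]] [186. 192. 190.]
scene jig_block 0.58 [248. 172. 253. 191.] [[0.475, 0.314, 0.031], [0.485, 0.326, 0.076]] [ 95. 106. 117.]
scene stand 0.71 [214. 172. 287. 212.] [[0.44, 0.243, 0.006], [0.514, 0.423, 0.03]] [ 80. 124. 175.]
scene rod_mid 0.87 [190. 207. 210. 258.] [[0.27, 0.218, 0.011], [0.293, 0.237, 0.131]] [ 84.  98. 112.]
scene rod_mid 0.65 [267. 177. 279.
[... 1603 characters left out ...]
[[0.468, 0.362, 0.024], [0.48, 0.374, 0.082]] [62. 75. 89.]
wrist rod_mid 0.96 [  1. 190.  26. 210.] [[0.273, 0.219, 0.0], [0.294, 0.243, 0.042]] [54. 62. 68.]
wrist rod_mid 0.91 [217. 272. 240. 326.] [[0.556, 0.339, 0.008], [0.572, 0.354, 0.09]] [ 86.  84. 142.]
wrist post_short_mid 0.74 [200. 195. 218. 217.] [[0.459, 0.405, 0.023], [0.473, 0.417, 0.067]] [ 84. 101. 118.]
wrist post_short_mid 0.33 [ 54. 220.  94. 249.] [[0.357, 0.246, 0.005], [0.382, 0.268, 0.043]] [132. 148. 155.]
wrist post_long_mid 0.89 [173. 225. 197. 252.] [[0.468, 0.362, 0.027], [0.48, 0.374, 0.082]] [62. 75. 90.]
wrist post_long_mid 0.26 [168. 254. 180. 272.] [[0.476, 0.321, 0.024], [0.49, 0.33, 0.069]] [56. 66. 76.]
```

View pics/a.png

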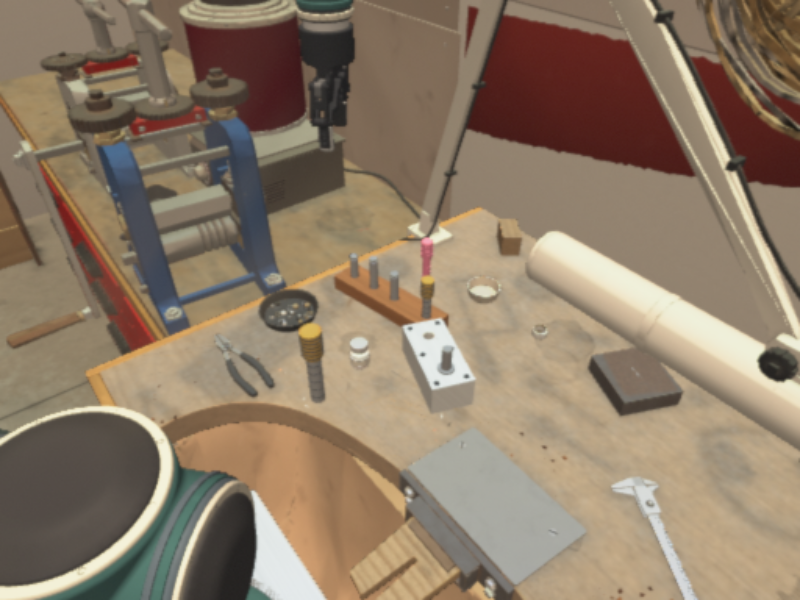

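View pics/b.png

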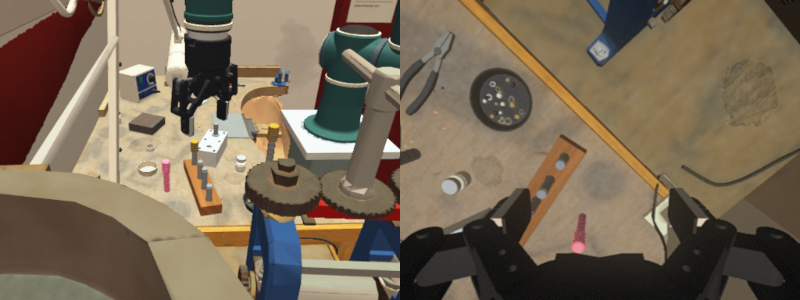

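Scene picture: the stand with three posts at about (355–395, 265–285) px, brass rod in the stand at (428,295), and its look-alikes, a larger rod at (312,360) and a pink one at (428,250). The jig block is at (438,365), with the bore at (430,335) nearer the stand and the fixed post at (447,357). The wrist view shows the stand, so I'll go above stand and block with the jaws turned square to the row.

```bash
cat >> h.py <<'E'
def tool():
    s=bot.read_state(); return np.array(s["tool_pos"]),R.from_rotvec(s["tcp_rot"]).as_matrix()
def rel(target,yaw=None):
    """shift in tool axes (mm) to world target, az (deg) to bring tool y to world angle yaw"""
    p,T=tool(); d=T.T@(np.asarray(target)-p)*1000
    y=np.degrees(np.arctan2(T[1,1],T[0,1])); 
    z=T@np.array([0,0,1]); tilt=np.cross(z,[0,0,-1]); t=np.degrees(T.T@tilt)
    print("tcp",np.round(p,4),"yaw",round(y,2),"tiltcorr(tool,deg)",np.round(t,2),"shift mm",np.round(d,1), "az", None if yaw is None else round(((y-yaw+90)%180)-90,2))
E
python3 - <<'E'
from h import *
K,V=cal("wrist"); p,T=tool()
C=-V[:3,:3].T@V[:3,3]; print("cam in tool",T.T@(C-p),"axes",np.round(T.T@V[:3,:3].T,3)); print(K)
rel([0.44,0.31,0.26],10.4)
E
```

```text
cam in tool [ 6.55664342e-02  2.83905353e-05 -1.42261922e-01] axes [[ 0.001 -0.966 -0.259]
 [ 1.     0.     0.001]
 [-0.001 -0.259  0.966]]
[[292.46568864   0.         255.00136364]
 [  0.         292.46568864 197.37278506]
 [  0.           0.           1.        ]]
tcp [0.4818 0.4728 0.2313] yaw 44.46 tiltcorr(tool,deg) [ 0. -0. -0.] shift mm [ -86.9 -143.8  -28.7] az 34.06
```

```bash
python3 -m inch '[{"dx":-0.222,"dy":-0.249,"dz":-0.03,"az":34,"fingers":0},{"dx":-0.222,"dy":-0.249,"dz":-0.03,"az":34,"fingers":0},{"dx":-0.222,"dy":-0.249,"dz":-0.03,"az":34,"fingers":0},{"dx":-0.222,"dy":-0.249,"dz":-0.03,"az":34,"fingers":0},{"dx":-0.222,"dy":-0.249,"dz":-0.03,"az":34,"fingers":0},{"dx":-0.222,"dy":-0.249,"dz":-0.03,"az":34,"fingers":0},{"dx":-0.222,"dy":-0.249,"dz":-0.03,"az":34,"fingers":0},{"dx":-0.222,"dy":-0.249,"dz":-0.03,"az":34,"fingers":0},{"dx":-0.222,"dy":-0.249,"dz":-0.03,"az":34,"fingers":0}]' 60
python3 - <<'E'
from h import *
rel([0.495,0.256,0.061])
n="wrist"; im,d=bot.read_camera(n); np.savez("w1.npz",im=im,d=d,X=cloud(n,d))
X=cloud(n,d); cv2.imwrite("pics/w1.png",cv2.resize(im,(800,600)))
for t in ("jig_block","stand","rod_mid","rod_shank","post_short_mid","post_long_mid","post_middle_mid"):
    for m in bot.masks_of(n,t)[:2]:
        r=m["region"]&(d>0); P=X[r]
        if r.sum()<5: continue
        top=P[P[:,2]>np.percentile(P[:,2],97)-0.006] if t not in("jig_block","stand") else P[abs(P[:,2]-(.048 if t=="jig_block" else .026))<.003]
        if len(top)<5: continue
        print(t,round(m["p"],2),np.round(m["box"]),np.round(top.mean(0),4),np.round(np.percentile(P,[3,97],axis=0),3).tolist())
        if t in("jig_block","stand"):
            rr=cv2.minAreaRect((top[:,:2]*1000).astype(np.float32)); print(rr)
E
```

```text
tcp [0.4818 0.4728 0.2313] yaw 44.46 tiltcorr(tool,deg) [ 0. -0. -0.] shift mm [-164.  -142.4  170.3] az None
jig_block 0.8 [ 56. 266. 114. 300.] [0.4232 0.2041 0.0472] [[0.405, 0.16, 0.002], [0.437, 0.433, 0.285]]
((422.82342529296875, 200.4171905517578), (27.954118728637695, 4.8442254066467285), 69.59050750732422)
stand 0.65 [157. 171. 240. 312.] [0.4774 0.3677 0.0256] [[0.444, 0.263, 0.007], [0.514, 0.435, 0.027]]
((480.3663330078125, 335.69287109375), (50.003204345703125, 202.0463409423828), 10.814413070678711)
rod_mid 0.88 [218. 274. 241. 326.] [0.5647 0.3459 0.0887] [[0.556, 0.333, 0.0], [0.575, 0.354, 0.09]]
rod_mid 0.73 [  0. 190.  27. 211.] [0.2909 0.2386 0.04  ] [[0.278, 0.231, 0.002], [0.294, 0.243, 0.042]]
rod_shank 0.81 [225. 274. 238. 293.] [0.5628 0.3489 0.0493] [[0.559, 0.343, 0.006], [0.569, 0.351, 0.052]]
rod_shank 0.66 [  0. 193.  26. 212.] [0.2908 0.2387 0.0403] [[0.279, 0.234, 0.005], [0.294, 0.243, 0.043]]
post_short_mid 0.52 [200. 197. 217. 220.] [0.4657 0.4113 0.0654] [[0.459, 0.398, 0.022], [0.474, 0.417, 0.067]]
post_short_mid 0.51 [ 54. 266. 116. 298.] [0.4341 0.4399 0.2869] [[0.405, 0.16, 0.001], [0.438, 0.435, 0.286]]
post_long_mid 0.84 [171. 225. 197. 256.] [0.4741 0.3674 0.0812] [[0.468, 0.361, 0.026], [0.48, 0.373, 0.082]]
post_long_mid 0.29 [201. 197. 219. 218.] [0.4658 0.4114 0.0654] [[0.46, 0.405, 0.023], [0.472, 0.417, 0.067]]
post_middle_mid 0.76 [168. 253. 181. 274.] [0.4851 0.3283 0.0655] [[0.477, 0.325, 0.026], [0.488, 0.33, 0.067]]invalid input at $[0]: expected keys dx, dy, dz, ax, ay, az, fingers
```

View pics/w1.png

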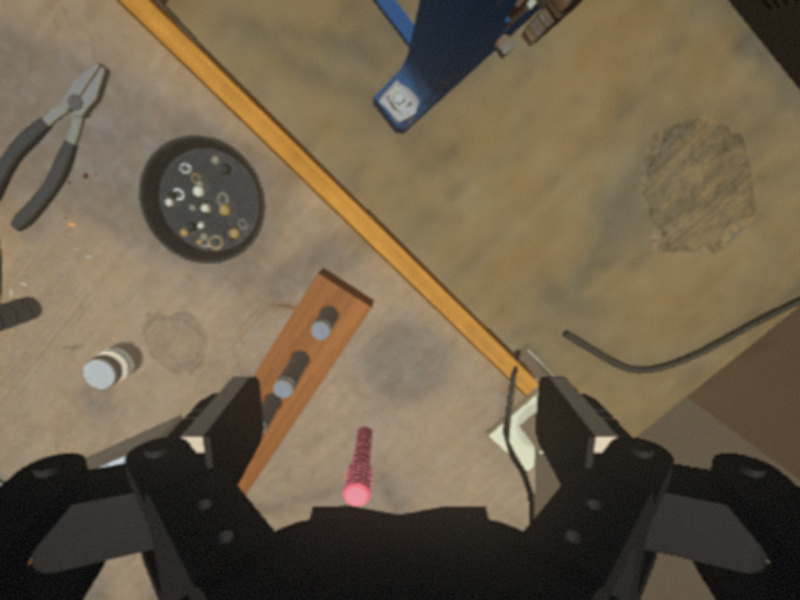

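The move was refused because every row needs all the keys, so this picture is still the start view: the stand at (300,380) px, with the posts at (322,325), (288,380) and (268,408), and the pink rod at (358,490). Sending it again with all keys.

```bash
python3 -m inch '[{"dx":-0.222,"dy":-0.249,"dz":-0.03,"ax":0,"ay":0,"az":34,"fingers":0},{"dx":-0.222,"dy":-0.249,"dz":-0.03,"ax":0,"ay":0,"az":34,"fingers":0},{"dx":-0.222,"dy":-0.249,"dz":-0.03,"ax":0,"ay":0,"az":34,"fingers":0},{"dx":-0.222,"dy":-0.249,"dz":-0.03,"ax":0,"ay":0,"az":34,"fingers":0},{"dx":-0.222,"dy":-0.249,"dz":-0.03,"ax":0,"ay":0,"az":34,"fingers":0},{"dx":-0.222,"dy":-0.249,"dz":-0.03,"ax":0,"ay":0,"az":34,"fingers":0},{"dx":-0.222,"dy":-0.249,"dz":-0.03,"ax":0,"ay":0,"az":34,"fingers":0},{"dx":-0.222,"dy":-0.249,"dz":-0.03,"ax":0,"ay":0,"az":34,"fingers":0},{"dx":-0.222,"dy":-0.249,"dz":-0.03,"ax":0,"ay":0,"az":34,"fingers":0}]' 60 && python3 - <<'E'
from h import *
rel([0.495,0.259,0.061],10.8)
n="wrist"; im,d=bot.read_camera(n); np.savez("w1.npz",im=im,d=d,X=cloud(n,d))
X=cloud(n,d); cv2.imwrite("pics/w2.png",cv2.resize(im,(800,600)))
for t in ("jig_block","stand","rod_mid","rod_shank"):
    for m in bot.masks_of(n,t)[:2]:
        r=m["region"]&(d>0); P=X[r]
        if r.sum()<5: continue
        top=P[P[:,2]>np.percentile(P[:,2],97)-0.006] if t not in("jig_block","stand") else P[abs(P[:,2]-(.048 if t=="jig_block" else .026))<.003]
        if len(top)<5: continue
        print(t,round(m["p"],2),np.round(m["box"]),np.round(top.mean(0),4),np.round(np.percentile(P,[3,97],axis=0),3).tolist())
        if t in("jig_block","stand"):
            rr=cv2.minAreaRect((top[:,:2]*1000).astype(np.float32)); print(rr)
E
```

```text
time: 2.58
tool_pos: [0.4595, 0.1409, 0.2611]
tcp_rot: [-2.008, -2.416, 0.0]
wrist_force: [-0.2, -0.2, -0.4]
width: 0.5
tcp [0.4595 0.1409 0.2611] yaw 10.54 tiltcorr(tool,deg) [-0.02 -0.01 -0.  ] shift mm [109.5  56.6 200.1] az -0.26
jig_block 0.85 [196.  86. 294. 208.] [0.4415 0.1716 0.0477] [[0.402, 0.109, 0.046], [0.48, 0.228, 0.063]]
((440.6080322265625, 168.01199340820312), (130.30865478515625, 60.031158447265625), 69.79765319824219)
jig_block 0.71 [299.   4. 318.  27.] [0.4812 0.3159 0.0479] [[0.476, 0.315, 0.028], [0.488, 0.327, 0.075]]
((481.623291015625, 316.2820739746094), (2.738062620162964, 10.598743438720703), 80.27611541748047)
stand 0.68 [281.   0. 331. 105.] [0.4866 0.2903 0.0257] [[0.458, 0.235, 0.01], [0.516, 0.341, 0.027]]
((488.95233154296875, 288.8034362792969), (50.39930725097656, 113.26778411865234), 10.717135429382324)
rod_mid 0.69 [366.   0. 414.  31.] [0.5654 0.3358 0.0877] [[0.556, 0.334, 0.002], [0.571, 0.347, 0.09]]
rod_mid 0.58 [ 60.  35. 137.  82.] [0.2862 0.232  0.1276] [[0.275, 0.219, 0.016], [0.298, 0.244, 0.129]]
rod_shank 0.85 [108.  59. 140.  81.] [0.2931 0.2302 0.0732] [[0.286, 0.223, 0.005], [0.294, 0.241, 0.074]]
rod_shank 0.82 [363.  10. 383.  26.] [0.5618 0.3388 0.0479] [[0.559, 0.337, 0.004], [0.568, 0.345, 0.05]]
```

View pics/w2.png

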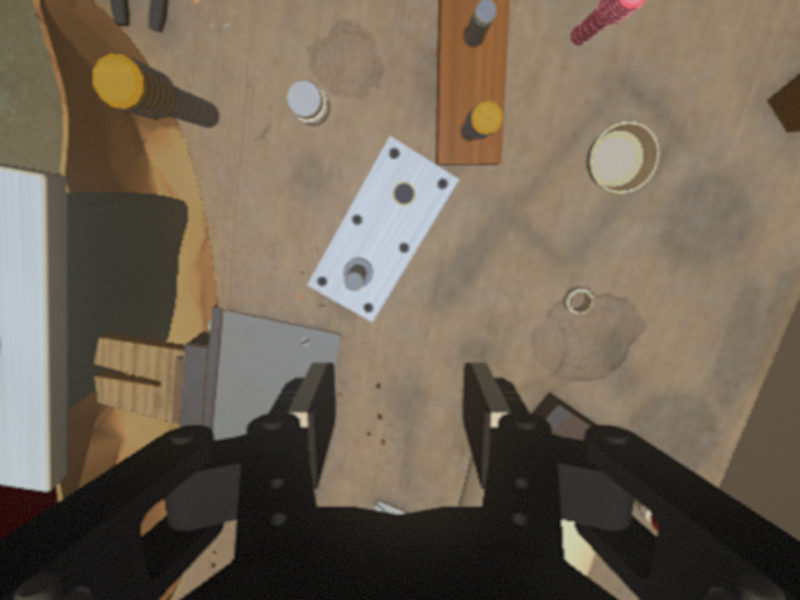

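The wrist picture shows the bore at (403,192) px, the fixed post at (357,273), and the rod in the stand at (487,118). The pot at (625,160), the ring at (580,300) and the jar at (308,102) are all clear of the work. Now I'll refine bore and rod.

```bash
python3 - <<'E'
from h import *
z=np.load("w1.npz"); im=z["im"]; K,V=cal("wrist")
C=-V[:3,:3].T@V[:3,3]
def ray(u,v,h):
    r=V[:3,:3].T@np.array([(u-K[0,2])/K[0,0],(v-K[1,2])/K[1,1],1]); return C+r*(h-C[2])/r[2]
g=im.max(2).astype(int)
# bore: dark blob near (258,123)
def blob(mask,c):
    n,l,s,ce=cv2.connectedComponentsWithStats(mask.astype(np.uint8)); 
    i=l[int(c[1]),int(c[0])]; print("area",s[i],i); return ce[i]
m=(g<120); b=blob(m,(258,124)); print("bore",b,ray(*b,.048))
h=cv2.cvtColor(im,cv2.COLOR_BGR2HSV); print(h[75,311],h[84,305])
m=(h[...,0]>17)&(h[...,0]<28)&(h[...,1]>150)&(h[...,2]>150); b=blob(m,(311,75)); print("rodtop",b,ray(*b,.096))
X=z["X"]; q=(X[...,2]>.092)&(X[...,2]<.1)&(abs(X[...,0]-.495)<.02)&(abs(X[...,1]-.258)<.02); P=X[q]; print(len(P),P.mean(0),P.min(0),P.max(0))
cv2.imwrite("pics/w3.png",cv2.resize(im[60:190,180:350],None,fx=4,fy=4,interpolation=2))
E
```

```text
area [253 118  11  12 110] 33
bore [258.07272727 123.5       ] [0.4520282  0.20061694 0.048     ]
[ 21 162 176] [ 18 144 119]
area [302  64  20  22 331] 2
rodtop [311.45317221  74.76132931] [0.49415192 0.25618681 0.096     ]
341 [0.49438148 0.25653765 0.09527292] [0.48512682 0.24701045 0.09209874] [0.50431796 0.26604999 0.09784498]
```

```bash
python3 -m inch '[{"dx":0.1075,"dy":0.0556,"dz":0.06,"ax":0,"ay":0,"az":0,"fingers":0},{"dx":0.1075,"dy":0.0556,"dz":0.11,"ax":0,"ay":0,"az":0,"fingers":0},{"dx":0.1075,"dy":0.0556,"dz":0.13,"ax":0,"ay":0,"az":0,"fingers":0},{"dx":0.1075,"dy":0.0556,"dz":0.15,"ax":0,"ay":0,"az":0,"fingers":0},{"dx":0.1075,"dy":0.0556,"dz":0.175,"ax":0,"ay":0,"az":0,"fingers":0},{"dx":0.1075,"dy":0.0556,"dz":0.201,"ax":0,"ay":0,"az":0,"fingers":0},{"dx":0.1075,"dy":0.0556,"dz":0.201,"ax":0,"ay":0,"az":0,"fingers":0},{"dx":0.1075,"dy":0.0556,"dz":0.201,"ax":0,"ay":0,"az":0,"fingers":0}]' 60 && python3 - <<'E'
from h import *
rel([0.4945,0.2568,0.060],10.7)
E
python3 -m inch '[{"dx":0,"dy":0,"dz":0,"ax":0,"ay":0,"az":0,"fingers":-0.4},{"dx":0,"dy":0,"dz":0,"ax":0,"ay":0,"az":0,"fingers":-0.6},{"dx":0,"dy":0,"dz":0,"ax":0,"ay":0,"az":0,"fingers":-1},{"dx":0,"dy":0,"dz":0,"ax":0,"ay":0,"az":0,"fingers":-1},{"dx":0,"dy":0,"dz":0,"ax":0,"ay":0,"az":0,"fingers":-1},{"dx":0,"dy":0,"dz":0,"ax":0,"ay":0,"az":0,"fingers":-1}]' 60; python3 - <<'E'
from h import *
rel([0.4945,0.2568,0.060],10.7)
E
```

```text
time: 3.82
tool_pos: [0.495, 0.2567, 0.0608]
tcp_rot: [2.008, 2.416, 0.001]
wrist_force: [-0.3, 0.3, -0.0]
width: 0.507
tcp [0.495  0.2567 0.0608] yaw 10.54 tiltcorr(tool,deg) [ 0.03 -0.01  0.  ] shift mm [ 0.1 -0.5  0.8] az -0.16
time: 4.58
tool_pos: [0.496, 0.2573, 0.0625]
tcp_rot: [2.008, 2.415, 0.004]
wrist_force: [-0.8, -1.3, 6.5]
width: 0.218
tcp [0.496  0.2573 0.0625] yaw 10.53 tiltcorr(tool,deg) [ 0.16 -0.06 -0.  ] shift mm [-0.2 -1.6  2.5] az -0.17
```

```bash
python3 -m inch '[{"dx":0,"dy":0,"dz":-0.02,"ax":0,"ay":0,"az":0,"fingers":-1},{"dx":0,"dy":0,"dz":-0.04,"ax":0,"ay":0,"az":0,"fingers":-1},{"dx":0,"dy":0,"dz":-0.062,"ax":0,"ay":0,"az":0,"fingers":-1},{"dx":0,"dy":0,"dz":-0.062,"ax":0,"ay":0,"az":0,"fingers":-1},{"dx":0,"dy":0,"dz":-0.062,"ax":0,"ay":0,"az":0,"fingers":-1}]' 60; python3 - <<'E'
from h import *
rel([0.4523,0.2007,0.124],10.7)
for n in("scene","side"):
    im,d=bot.read_camera(n); X=cloud(n,d)
    for m in bot.masks_of(n,"rod_shank")[:3]:
        r=m["region"]&(d>0); P=X[r]; print(n,m["p"],m["box"],np.round(np.median(P,0),4))
    u,v=pix(n,[.496,.257,.08]); print(u,v)
    c=im[int(v)-50:int(v)+50,int(u)-65:int(u)+65]; cv2.imwrite(f"pics/{n}4.png",cv2.resize(c,(520,400),interpolation=2))
im=np.hstack([cv2.imread("pics/scene4.png")[:,60:460],cv2.imread("pics/side4.png")[:,60:460]]); cv2.imwrite("pics/c4.png",im)
E
```

```text
time: 5.2
tool_pos: [0.4953, 0.2569, 0.1237]
tcp_rot: [2.008, 2.415, 0.003]
wrist_force: [-0.6, -0.1, -2.1]
width: 0.214
tcp [0.4953 0.2569 0.1237] yaw 10.53 tiltcorr(tool,deg) [ 0.11 -0.04 -0.  ] shift mm [-47.4 -52.5  -0.4] az -0.17
scene 0.52 [194.6, 230.7, 207.9, 256.7] [0.2798 0.2248 0.0449]
scene 0.39 [268.8, 170.5, 280.2, 189.9] [0.4918 0.2529 0.0929]
273.2625134720231 183.84103793479875
side 0.59 [242.1, 169.9, 254.7, 194.6] [0.4954 0.2614 0.093 ]
side 0.55 [340.4, 184.1, 353.6, 206.3] [0.287  0.2402 0.0484]
side 0.49 [213.0, 223.9, 218.1, 246.4] [0.5653 0.3487 0.0273]
247.5271303054941 186.67826289979388
```

View pics/c4.png

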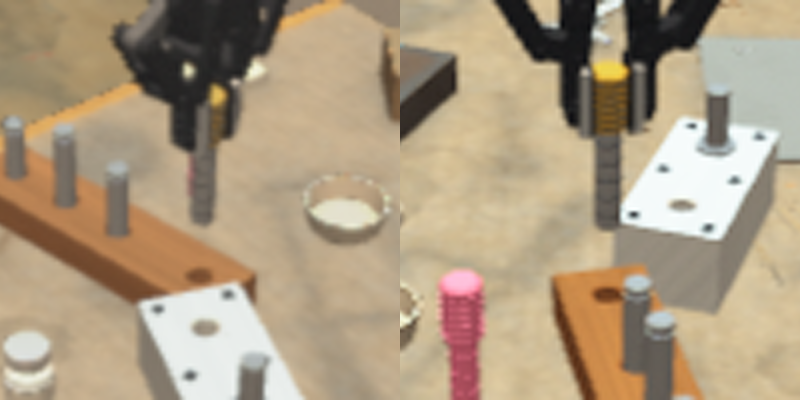

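The rod is held upright, with its tip at (203,220) px on the left and (607,225) on the right, and the bore mouth is visible at (205,327) and (683,205). I'll hover over the bore and compare tip with bore in both fixed cameras.

```bash
python3 -m inch '[{"dx":-0.0474,"dy":-0.0521,"dz":0,"ax":0,"ay":0,"az":0,"fingers":-1},{"dx":-0.0474,"dy":-0.0521,"dz":0,"ax":0,"ay":0,"az":0,"fingers":-1},{"dx":-0.0474,"dy":-0.0521,"dz":0.008,"ax":0,"ay":0,"az":0,"fingers":-1},{"dx":-0.0474,"dy":-0.0521,"dz":0.012,"ax":0,"ay":0,"az":0,"fingers":-1},{"dx":-0.0474,"dy":-0.0521,"dz":0.012,"ax":0,"ay":0,"az":0,"fingers":-1},{"dx":-0.0474,"dy":-0.0521,"dz":0.012,"ax":0,"ay":0,"az":0,"fingers":-1}]' 60; python3 - <<'E'
from h import *
rel([0.4527,0.2007,0.1105],10.7)
p,T=tool(); tip=p-[0,0,.0565]; o=[]
for n in("scene","side"):
    im,d=bot.read_camera(n); u,v=pix(n,[.4525,.2007,.05]); print(n,pix(n,tip),pix(n,[.4523,.2007,.048]))
    u0,v0=int(u)-25,int(v)-25
    c=im[v0:v0+50,u0:u0+50]; c=cv2.resize(c,None,fx=8,fy=8,interpolation=2)
    t=(pix(n,tip)-[u0,v0]+.5)*8; cv2.drawMarker(c,tuple(t.astype(int).tolist()),(0,0,255),0,16)
    for a in np.linspace(0,6.28,24):
        q=(pix(n,[.4523+.00775*np.cos(a),.2007+.00775*np.sin(a),.048])-[u0,v0]+.5)*8
        cv2.circle(c,tuple(q.astype(int).tolist()),1,(0,255,0),-1)
    o.append(c)
cv2.imwrite("pics/c5.png",np.hstack(o))
E
```

```text
time: 6.15
tool_pos: [0.453, 0.2012, 0.1113]
tcp_rot: [2.008, 2.416, 0.002]
wrist_force: [-0.6, 0.1, -0.8]
width: 0.212
tcp [0.453  0.2012 0.1113] yaw 10.55 tiltcorr(tool,deg) [ 0.06 -0.03  0.  ] shift mm [-0.5 -0.4  0.8] az -0.15
scene [273.97325251 212.22949896] [273.77448701 214.75471176]
side [266.39899922 183.85096168] [266.63580194 186.42154903]
```

View pics/c5.png

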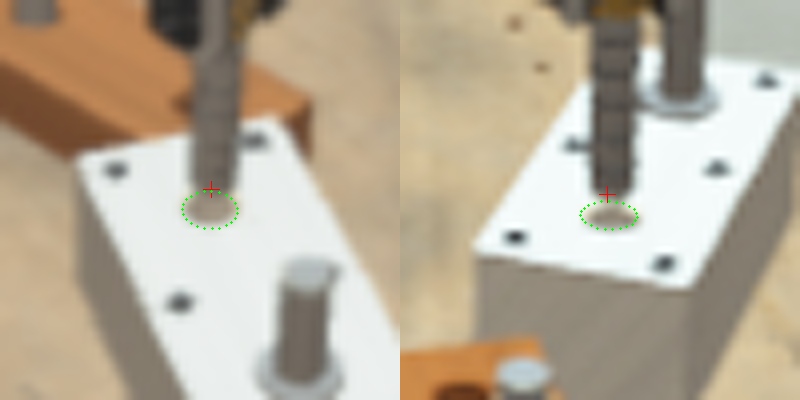

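Left view: the rod is at col 214 and the bore at about 210. Right view: the rod is at 613 and the bore at 612. It's aligned to within about 1 mm, so I'm shifting slightly and lowering gently to see whether it enters.

```bash
python3 -m inch '[{"dx":0,"dy":-0.0006,"dz":0.003,"ax":0,"ay":0,"az":0,"fingers":-1},{"dx":0,"dy":-0.0006,"dz":0.006,"ax":0,"ay":0,"az":0,"fingers":-1},{"dx":0,"dy":-0.0006,"dz":0.0085,"ax":0,"ay":0,"az":0,"fingers":-1},{"dx":0,"dy":-0.0006,"dz":0.010,"ax":0,"ay":0,"az":0,"fingers":-1},{"dx":0,"dy":-0.0006,"dz":0.010,"ax":0,"ay":0,"az":0,"fingers":-1}]' 60; python3 -c "
from h import *
rel([0.4525,0.2007,0.0825],10.7);print(bot.read_state()['wrist_force'],bot.read_state()['torque'])"
```

```text
time: 6.88
tool_pos: [0.4522, 0.2009, 0.1012]
tcp_rot: [2.008, 2.416, 0.002]
wrist_force: [-0.4, -0.1, -2.1]
width: 0.213
tcp [0.4522 0.2009 0.1012] yaw 10.54 tiltcorr(tool,deg) [ 0.05 -0.03 -0.  ] shift mm [-0.3  0.2 18.7] az -0.16
[-0.35725337 -0.10775318 -2.10524882] [ 0.01543266 -0.0262673   0.02051076]
```

It's in, at 3 mm depth with no contact force. Continuing down.

```bash
python3 -m inch '[{"dx":0,"dy":0.0002,"dz":0.004,"ax":0,"ay":0,"az":0,"fingers":-1},{"dx":0,"dy":0.0002,"dz":0.008,"ax":0,"ay":0,"az":0,"fingers":-1},{"dx":0,"dy":0.0002,"dz":0.012,"ax":0,"ay":0,"az":0,"fingers":-1},{"dx":0,"dy":0.0002,"dz":0.014,"ax":0,"ay":0,"az":0,"fingers":-1},{"dx":0,"dy":0.0002,"dz":0.015,"ax":0,"ay":0,"az":0,"fingers":-1}]' 60; python3 -m inch '[{"dx":0,"dy":0,"dz":0.001,"ax":0,"ay":0,"az":0,"fingers":-1},{"dx":0,"dy":0,"dz":0.002,"ax":0,"ay":0,"az":0,"fingers":-1},{"dx":0,"dy":0,"dz":0.003,"ax":0,"ay":0,"az":0,"fingers":-1},{"dx":0,"dy":0,"dz":0.004,"ax":0,"ay":0,"az":0,"fingers":-1},{"dx":0,"dy":0,"dz":0.005,"ax":0,"ay":0,"az":0,"fingers":-1},{"dx":0,"dy":0,"dz":0.006,"ax":0,"ay":0,"az":0,"fingers":-1}]'
```

```text
time: 7.5
tool_pos: [0.4523, 0.2009, 0.086]
tcp_rot: [2.008, 2.416, 0.001]
wrist_force: [-0.3, 0.3, -1.5]
width: 0.218
time: 8.25
tool_pos: [0.4529, 0.2013, 0.0824]
tcp_rot: [2.008, 2.416, 0.002]
wrist_force: [-6.3, -1.9, 19.1]
width: 0.212
```

The contact came at TCP z 82.4 mm. The prediction was 82.5 mm for a 22 mm bore (74.5 for 30, 66.5 for 38), so the bore is 22 mm deep and the short post is the one. Withdrawing and taking the rod back over its hole.

```bash
python3 -m inch '[{"dx":0,"dy":0,"dz":-0.01,"ax":0,"ay":0,"az":0,"fingers":-1},{"dx":0,"dy":0,"dz":-0.026,"ax":0,"ay":0,"az":0,"fingers":-1},{"dx":0,"dy":0,"dz":-0.042,"ax":0,"ay":0,"az":0,"fingers":-1},{"dx":0,"dy":0,"dz":-0.042,"ax":0,"ay":0,"az":0,"fingers":-1},{"dx":0.0471,"dy":0.0518,"dz":-0.042,"ax":0,"ay":0,"az":0,"fingers":-1},{"dx":0.0471,"dy":0.0518,"dz":-0.042,"ax":0,"ay":0,"az":0,"fingers":-1},{"dx":0.0471,"dy":0.0518,"dz":-0.02,"ax":0,"ay":0,"az":0,"fingers":-1},{"dx":0.0471,"dy":0.0518,"dz":-0.008,"ax":0,"ay":0,"az":0,"fingers":-1},{"dx":0.0471,"dy":0.0518,"dz":-0.008,"ax":0,"ay":0,"az":0,"fingers":-1}]'; python3 -c "
from h import *
rel([0.4952,0.2571,0.0625],10.7);print(bot.read_state()['wrist_force'],bot.read_state()['torque'])"
```

```text
time: 9.38
tool_pos: [0.4936, 0.2561, 0.0888]
tcp_rot: [-2.007, -2.415, 0.004]
wrist_force: [-0.3, 0.4, -1.2]
width: 0.215
tcp [0.4936 0.2561 0.0888] yaw 10.53 tiltcorr(tool,deg) [-0.15  0.02  0.  ] shift mm [ 0.7  1.8 26.3] az -0.17
[-0.31345899  0.42486988 -1.15518933] [-0.04865868 -0.0215405   0.02034373]
```

```bash
python3 -m inch '[{"dx":0.0008,"dy":0.0018,"dz":0,"ax":0,"ay":0,"az":0,"fingers":-1},{"dx":0.0008,"dy":0.0018,"dz":0.004,"ax":0,"ay":0,"az":0,"fingers":-1},{"dx":0.0008,"dy":0.0018,"dz":0.008,"ax":0,"ay":0,"az":0,"fingers":-1},{"dx":0.0008,"dy":0.0018,"dz":0.01,"ax":0,"ay":0,"az":0,"fingers":-1},{"dx":0.0008,"dy":0.0018,"dz":0.01,"ax":0,"ay":0,"az":0,"fingers":-1}]'; python3 -c "
from h import *
rel([0.4952,0.2571,0.0625],10.7);print(bot.read_state()['wrist_force'],bot.read_state()['torque'])"
```

```text
time: 10.0
tool_pos: [0.495, 0.2571, 0.0785]
tcp_rot: [-2.007, -2.415, 0.004]
wrist_force: [-1.0, -0.7, -0.5]
width: 0.22
tcp [0.495  0.2571 0.0785] yaw 10.54 tiltcorr(tool,deg) [-0.18  0.03 -0.  ] shift mm [-0.   0.3 16. ] az -0.16
[-0.97364923 -0.70453608 -0.54797476] [-0.05829039 -0.03257045 -0.01388948]
```

It's in the hole (tip at 22 mm, no contact force). Lowering the rest of the way, then releasing.

```bash
python3 -m inch '[{"dx":0,"dy":0.0002,"dz":0.006,"ax":0,"ay":0,"az":0,"fingers":-1},{"dx":0,"dy":0.0002,"dz":0.011,"ax":0,"ay":0,"az":0,"fingers":-1},{"dx":0,"dy":0.0002,"dz":0.0145,"ax":0,"ay":0,"az":0,"fingers":-1},{"dx":0,"dy":0.0002,"dz":0.0163,"ax":0,"ay":0,"az":0,"fingers":-1},{"dx":0,"dy":0.0002,"dz":0.0165,"ax":0,"ay":0,"az":0,"fingers":-1}]'; python3 -m inch '[{"dx":0,"dy":0,"dz":0,"ax":0,"ay":0,"az":0,"fingers":-0.4},{"dx":0,"dy":0,"dz":0,"ax":0,"ay":0,"az":0,"fingers":-0.2},{"dx":0,"dy":0,"dz":0,"ax":0,"ay":0,"az":0,"fingers":0},{"dx":0,"dy":0,"dz":0,"ax":0,"ay":0,"az":0,"fingers":0}]'; python3 -c "
from h import *
rel([0.466,0.4115,0.125],10.7)"
```

```text
time: 10.62
tool_pos: [0.495, 0.2571, 0.0626]
tcp_rot: [-2.007, -2.414, 0.005]
wrist_force: [-2.6, -0.8, 4.2]
width: 0.216
time: 11.12
tool_pos: [0.495, 0.2571, 0.0625]
tcp_rot: [-2.007, -2.415, 0.005]
wrist_force: [0.4, 0.0, -0.2]
width: 0.499
tcp [0.495  0.2571 0.0625] yaw 10.54 tiltcorr(tool,deg) [-0.21  0.03 -0.  ] shift mm [157.1  -0.5 -62.5] az -0.16
```

```bash
python3 -m inch '[{"dx":0,"dy":0,"dz":-0.03,"ax":0,"ay":0,"az":0,"fingers":0},{"dx":0,"dy":0,"dz":-0.065,"ax":0,"ay":0,"az":0,"fingers":0},{"dx":0.05,"dy":0,"dz":-0.065,"ax":-0.2,"ay":0,"az":0,"fingers":0},{"dx":0.1,"dy":0,"dz":-0.065,"ax":-0.2,"ay":0,"az":0,"fingers":0},{"dx":0.1568,"dy":-0.0005,"dz":-0.06,"ax":-0.2,"ay":0,"az":0,"fingers":0},{"dx":0.1568,"dy":-0.0005,"dz":-0.05,"ax":-0.2,"ay":0,"az":0,"fingers":0},{"dx":0.1568,"dy":-0.0005,"dz":-0.05,"ax":-0.2,"ay":0,"az":0,"fingers":0}]'; python3 - <<'E'
from h import *
rel([0.4660,0.4112,0.037],10.7)
n="wrist"; im,d=bot.read_camera(n); cv2.imwrite("pics/w6.png",cv2.resize(im,(640,480)))
X=cloud(n,d); q=(X[...,2]>.06)&(X[...,2]<.07)&(abs(X[...,0]-.466)<.016)&(abs(X[...,1]-.411)<.016); P=X[q]; print(len(P),len(P) and (P.mean(0),P.min(0),P.max(0)))
print(pix(n,[.466,.4112,.066]))
for n in("scene","side"):
    im,d=bot.read_camera(n)
    for m in bot.masks_of(n,"rod_mid")[:3]: print(n,m["p"],m["box"])
E
```

```text
time: 12.0
tool_pos: [0.4649, 0.4103, 0.1108]
tcp_rot: [2.007, 2.417, -0.006]
wrist_force: [-0.5, -0.8, -0.1]
width: 0.5
tcp [0.4649 0.4103 0.1108] yaw 10.6 tiltcorr(tool,deg) [-0.17  0.15 -0.  ] shift mm [ 0.9  1.4 73.8] az -0.1
334 (array([0.46616448, 0.41076503, 0.0657536 ]), array([0.45950893, 0.40313719, 0.06003351]), array([0.47297929, 0.41682871, 0.06782402]))
[256.13296115 217.41917444]
scene 0.82 [190.3, 206.6, 207.7, 259.9]
scene 0.64 [269.1, 174.6, 281.0, 206.0]
scene 0.55 [270.1, 153.9, 276.0, 175.3]
side 0.62 [342.0, 159.4, 359.1, 206.7]
side 0.55 [205.5, 207.2, 220.9, 245.0]
side 0.54 [248.0, 183.0, 246.1, 211.5]
```

View pics/w6.png

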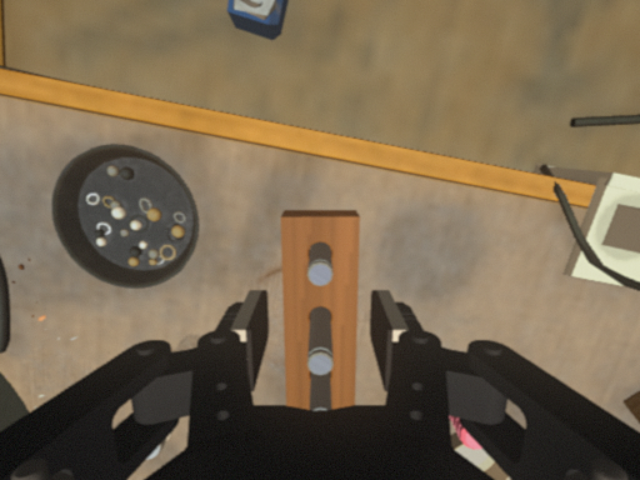

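Wrist view: the short post is at (320,272) px, the end post of the row, and the jaws are either side of its line. Its measured top is at (0.466, 0.411), z 66 mm, as expected. Descending and gripping.

```bash
python3 -m inch '[{"dx":0.0006,"dy":0.0014,"dz":0.02,"ax":0,"ay":0,"az":0,"fingers":0},{"dx":0.0006,"dy":0.0014,"dz":0.04,"ax":0,"ay":0,"az":0,"fingers":0},{"dx":0.0006,"dy":0.0014,"dz":0.06,"ax":0,"ay":0,"az":0,"fingers":-0.2},{"dx":0.0006,"dy":0.0014,"dz":0.073,"ax":0,"ay":0,"az":0,"fingers":-0.4},{"dx":0.0006,"dy":0.0014,"dz":0.0735,"ax":0,"ay":0,"az":0,"fingers":-0.4},{"dx":0.0006,"dy":0.0014,"dz":0.0735,"ax":0,"ay":0,"az":0,"fingers":-0.4}]'; python3 -m inch '[{"dx":0,"dy":0,"dz":0,"ax":0,"ay":0,"az":0,"fingers":-0.7},{"dx":0,"dy":0,"dz":0,"ax":0,"ay":0,"az":0,"fingers":-1},{"dx":0,"dy":0,"dz":0,"ax":0,"ay":0,"az":0,"fingers":-1},{"dx":0,"dy":0,"dz":0,"ax":0,"ay":0,"az":0,"fingers":-1},{"dx":0,"dy":0,"dz":0,"ax":0,"ay":0,"az":0,"fingers":-1}]' 60;python3 -c "
from h import *
rel([0.4660,0.4112,0.037],10.7)"
```

```text
time: 13.0
tool_pos: [0.4683, 0.4114, 0.0396]
tcp_rot: [2.01, 2.414, 0.001]
wrist_force: [1.0, -0.4, 0.1]
width: 0.3
time: 13.62
tool_pos: [0.4675, 0.4115, 0.0403]
tcp_rot: [-2.01, -2.414, 0.0]
wrist_force: [-5.4, -0.6, 5.5]
width: 0.139
tcp [0.4675 0.4115 0.0403] yaw 10.45 tiltcorr(tool,deg) [-0.02 -0.01  0.  ] shift mm [ 0.  -1.6  3.4] az -0.25
```

```bash
python3 -m inch '[{"dx":0,"dy":0,"dz":-0.02,"ax":0,"ay":0,"az":0,"fingers":-1},{"dx":0,"dy":0,"dz":-0.06,"ax":0,"ay":0,"az":0,"fingers":-1},{"dx":0,"dy":0,"dz":-0.1,"ax":0,"ay":0,"az":0,"fingers":-1},{"dx":-0.03,"dy":-0.01,"dz":-0.115,"ax":0,"ay":0,"az":0,"fingers":-1},{"dx":-0.08,"dy":-0.021,"dz":-0.115,"ax":0,"ay":0,"az":0,"fingers":-1},{"dx":-0.13,"dy":-0.034,"dz":-0.115,"ax":0,"ay":0,"az":0,"fingers":-1},{"dx":-0.18,"dy":-0.047,"dz":-0.115,"ax":0,"ay":0,"az":0,"fingers":-1},{"dx":-0.2043,"dy":-0.0531,"dz":-0.1,"ax":0,"ay":0,"az":0,"fingers":-1},{"dx":-0.2043,"dy":-0.0531,"dz":-0.065,"ax":0,"ay":0,"az":0,"fingers":-1},{"dx":-0.2043,"dy":-0.0531,"dz":-0.05,"ax":0,"ay":0,"az":0,"fingers":-1},{"dx":-0.2043,"dy":-0.0531,"dz":-0.05,"ax":0,"ay":0,"az":0,"fingers":-1},{"dx":-0.2043,"dy":-0.0531,"dz":-0.05,"ax":0,"ay":0,"az":0,"fingers":-1}]'; python3 - <<'E'
from h import *
rel([0.4523,0.2009,0.0603],10.7)
p,T=tool(); tip=p-[0,0,.0343]; o=[]
for n in("scene","side"):
    im,d=bot.read_camera(n); u,v=pix(n,[.4525,.2007,.05])
    u0,v0=int(u)-25,int(v)-25
    c=im[v0:v0+50,u0:u0+50]; c=cv2.resize(c,None,fx=8,fy=8,interpolation=2)
    t=(pix(n,tip)-[u0,v0]+.5)*8; cv2.drawMarker(c,tuple(t.astype(int).tolist()),(0,0,255),0,16)
    o.append(c)
cv2.imwrite("pics/c7.png",np.hstack(o))
E
```

```text
time: 15.12
tool_pos: [0.4535, 0.2017, 0.0917]
tcp_rot: [2.009, 2.414, 0.003]
wrist_force: [-0.1, 0.6, -0.6]
width: 0.141
tcp [0.4535 0.2017 0.0917] yaw 10.49 tiltcorr(tool,deg) [ 0.11 -0.02 -0.  ] shift mm [-0.6 -1.4 31.4] az -0.21
```

View pics/c7.png

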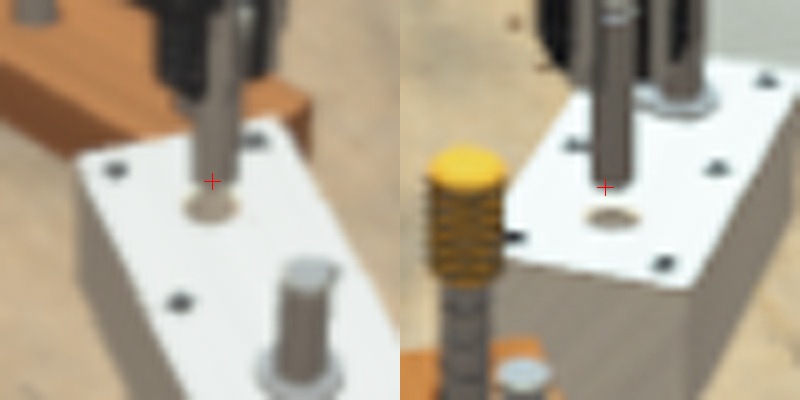

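The post is above the bore: foot at (215,185) px against bore (210,208) on the left, and (612,188) against (611,217) on the right. The rod is back in its stand hole, at (465,230) in the right panel. Now I'll apply the small correction and lower.

```bash
python3 -m inch '[{"dx":-0.0006,"dy":-0.0013,"dz":0,"ax":0,"ay":0,"az":0,"fingers":-1},{"dx":-0.0006,"dy":-0.0013,"dz":0.005,"ax":0,"ay":0,"az":0,"fingers":-1},{"dx":-0.0006,"dy":-0.0013,"dz":0.009,"ax":0,"ay":0,"az":0,"fingers":-1},{"dx":-0.0006,"dy":-0.0013,"dz":0.012,"ax":0,"ay":0,"az":0,"fingers":-1},{"dx":-0.0006,"dy":-0.0013,"dz":0.014,"ax":0,"ay":0,"az":0,"fingers":-1},{"dx":-0.0006,"dy":-0.0013,"dz":0.014,"ax":0,"ay":0,"az":0,"fingers":-1}]'; python3 -c "
from h import *
rel([0.4523,0.2009,0.0603],10.7)"
```

```text
time: 15.98
tool_pos: [0.4527, 0.2012, 0.0776]
tcp_rot: [2.009, 2.414, 0.004]
wrist_force: [0.2, 2.3, -2.0]
width: 0.14
tcp [0.4527 0.2012 0.0776] yaw 10.48 tiltcorr(tool,deg) [ 0.17 -0.05 -0.  ] shift mm [-0.2 -0.5 17.3] az -0.22
```

Entered, 4.7 mm in with little force. Continuing to the floor.

```bash
python3 -m inch '[{"dx":-0.0003,"dy":-0.0004,"dz":0.004,"ax":0,"ay":0,"az":0,"fingers":-1},{"dx":-0.0003,"dy":-0.0004,"dz":0.008,"ax":0,"ay":0,"az":0,"fingers":-1},{"dx":-0.0003,"dy":-0.0004,"dz":0.012,"ax":0,"ay":0,"az":0,"fingers":-1},{"dx":-0.0003,"dy":-0.0004,"dz":0.0155,"ax":0,"ay":0,"az":0,"fingers":-1},{"dx":-0.0003,"dy":-0.0004,"dz":0.0178,"ax":0,"ay":0,"az":0,"fingers":-1},{"dx":-0.0003,"dy":-0.0004,"dz":0.018,"ax":0,"ay":0,"az":0,"fingers":-1}]'; python3 -c "
from h import *
rel([0.4523,0.2009,0.0603],10.7)"
```

```text
time: 16.73
tool_pos: [0.4529, 0.2011, 0.0603]
tcp_rot: [2.008, 2.414, 0.005]
wrist_force: [-0.7, 2.3, 7.1]
width: 0.141
tcp [0.4529 0.2011 0.0603] yaw 10.48 tiltcorr(tool,deg) [ 0.2  -0.06  0.  ] shift mm [-0.1 -0.6  0. ] az -0.22
```

The post is on the floor at TCP z 60.3 mm, exactly as predicted. Releasing, lifting clear and checking.

```bash
python3 -m inch '[{"dx":0,"dy":0,"dz":0,"ax":0,"ay":0,"az":0,"fingers":-0.6},{"dx":0,"dy":0,"dz":0,"ax":0,"ay":0,"az":0,"fingers":-0.4},{"dx":0,"dy":0,"dz":0,"ax":0,"ay":0,"az":0,"fingers":-0.1},{"dx":0,"dy":0,"dz":0,"ax":0,"ay":0,"az":0,"fingers":0},{"dx":0,"dy":0,"dz":-0.02,"ax":0,"ay":0,"az":0,"fingers":0},{"dx":0,"dy":0,"dz":-0.06,"ax":0,"ay":0,"az":0,"fingers":0},{"dx":0,"dy":0,"dz":-0.12,"ax":0,"ay":0,"az":0,"fingers":0},{"dx":-0.06,"dy":0,"dz":-0.17,"ax":0,"ay":0,"az":0,"fingers":0},{"dx":-0.06,"dy":0,"dz":-0.2,"ax":0,"ay":0,"az":0,"fingers":0},{"dx":-0.06,"dy":0,"dz":-0.2,"ax":0,"ay":0,"az":0,"fingers":0},{"dx":-0.06,"dy":0,"dz":-0.2,"ax":0,"ay":0,"az":0,"fingers":0}]'; python3 - <<'E'
from h import *
o=[]
im,d=bot.read_camera("wrist"); X=cloud("wrist",d)
for nm,c in(("bore",(.4525,.2009)),("fixed",(.4285,.1351))):
    q=(X[...,2]>.07)&(np.hypot(X[...,0]-c[0],X[...,1]-c[1])<.012); P=X[q]; print(nm,len(P), len(P) and (np.round(np.median(P,0),4),P[:,2].max()))
o.append(cv2.resize(im,(400,300)))
im,d=bot.read_camera("side"); u,v=pix("side",[.46,.25,.05]).astype(int); o.append(cv2.resize(im[v-60:v+60,u-80:u+80],(400,300)))
cv2.imwrite("pics/c8.png",np.hstack(o))
E
```

```text
time: 18.1
tool_pos: [0.4626, 0.1417, 0.2595]
tcp_rot: [2.009, 2.414, 0.004]
wrist_force: [0.2, -0.3, -0.5]
width: 0.499
bore 890 (array([0.4501, 0.206 , 0.401 ]), np.float64(0.4009980006778769))
fixed 2241 (array([0.4231, 0.1379, 0.3143]), np.float64(0.3502527399084518))
```

View pics/c8.png

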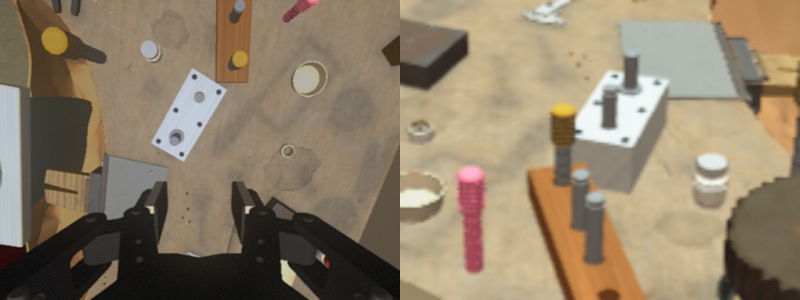

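The short post stands in the bore at (608,105) px beside the fixed post at (630,70). The rod is back in the stand at (563,140), the two other posts are in place, and the pot, jar and ring haven't moved. One filtered height check (the first caught the gripper), then I'll hand in.

```bash
python3 - <<'E'
from h import *
im,d=bot.read_camera("wrist"); X=cloud("wrist",d)
for nm,c in(("bore",(.4525,.2009)),("fixed",(.4285,.1351)),("rod",(.495,.257))):
    q=(X[...,2]>.08)&(X[...,2]<.12)&(np.hypot(X[...,0]-c[0],X[...,1]-c[1])<.012); P=X[q]; print(nm,len(P), len(P) and np.round(np.median(P,0),4))
print(bot.finish_job())
E
```

```text
bore 138 [0.4523 0.2005 0.0855]
fixed 130 [0.4286 0.1361 0.0854]
rod 402 [0.4931 0.2556 0.0951]
the job is handed in; nothing more can be done
None
```

The job is done and handed in at about 18 s of the 58 s allowed. The short post stands in the bore, level with the fixed post.

- **Depth felt:** I lowered the depth rod into the bore and it touched bottom at TCP height 82.4 mm. I had predicted 82.5 mm for a 22 mm bore, so the bore is 22 mm deep. The contact peaked at about 19 N upward, a little firmer than I intended.
- **Rod returned:** the rod is back in its own hole and its foot reached the floor at the height it was picked up from. In the last check its top measured 95 mm (nominal 96 mm).
- **Post fitted:** I took out only the short (60 mm) post and lowered it to the bore floor, which it met at the predicted height of 60.3 mm. The camera then put its top at 85.5 mm and the fixed post's at 85.4 mm (86 mm nominal).
- **Left alone:** in the last pictures the other two posts, the pot, the jar, the ring gauge and the look-alike rods stand where they were. The gripper is open and well above everything.

Two things went wrong but moved nothing. The first move was refused because its rows lacked some keys. The first post-height check was invalid because it measured the gripper, so I repeated it with a height filter.

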